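Lock the grinding cup onto the spice grinder

ROBOT

A 6-joint arm with a two-finger parallel gripper is mounted at the origin on a cart in front of the work surface, level with it; the furniture and walls round the work are solid. World frame = base frame: x ahead of the robot, y to its left, z up, the work surface at z = 0. Lengths are in mm, angles in rad, forces in N, time in s.
With the tool pointing down it reaches from about 300 to 850 mm from the base axis. Payload 4.2 kg.
Tool frame: the origin (TCP) lies on the centre line of the jaws, within the pads' length; the fingertips stand 11 mm ahead of it and the grasp point (between the pads) lies 8 mm behind it; z points along the fingers, y is the line along which they close (so a half turn about z gives the same grasp; the last joint's range is limited). The gripper opens to 91 mm and grips with 3 to 60 N. Pads are 32 mm wide; open, the fingers measure 118 mm over their backs; the gripper's body (76 mm by 178 mm) begins 60 mm behind the grasp point.
Start: joints at [1.176, 0.32, 1.565, -0, 1.257, -0.02], TCP at [210.503, 535.099, 224.976] pointing down, gripper open.
Joint ranges: [-3.11, 3.11], [-0.84, 2.01], [0.21, 2.61], [-1.34, 4.49], [0.05, 2.63], [-2.56, 2.56]. Speed limits (rad/s): [2.57, 2.57, 3.14, 3.14, 3.14, 3.14].

INTERFACE

Orientations are given as a unit quaternion [x, y, z, w].
In Python, from bench import ctrl, snapshot, order gives the robot as it stands. The module is installed in compiled form; this text tells all that it offers.
- The arm moves only by the tool arm_command, never from a script. Its argument "motion" is text: rows parted by semicolons, each of 7 numbers parted by spaces: the turn, a rotation vector about the tool's x, y, z in rad, then the shift along the tool's x, y, z in mm, then the opening in per cent of the stroke, from 0 (shut) to 100 (fully open). In form: wx wy wz x y z fingers; .... A call has 1 to 5 rows; each row shifts and turns the commanded pose from where the row before left it, along the tool's axes as they then stand; what a row does not reach is not made up. A row lasts 1/8 s, in which the tool goes at most 62.5 mm and 10.7 degrees, less where a joint would pass 70% of its speed; a pose out of reach is approached as far as the arm can. A call with a gripper value outside its range is refused whole. The fingers move at their own pace and stop on an object; "newtons" is the grip in N (left out, the last holds). Time passes only in rows, so rows that do not move let the fingers close. It gives the time, the measured TCP pose, the force, the opening and the grip force at its end, in the units of the state.
- ctrl.observe(): the state, without advancing time (a new reading comes with each control period).
- snapshot(name): name is "scene" or "top"; returns a dict with "pixels" (420x560x3 uint8, red, green, blue), "vfov" (degrees; the focal length in pixels is half the picture's height over the tangent of half this angle, whatever the lens; pixels are square), "cx", "cy" (the principal point, pixels), "distortion" ([k1, k2, p1, p2, k3] as OpenCV has them; the pictures are not rectified), "xyz" and "orientation" of the camera in the world. Camera axes: x right, y down, z forward; pixel columns grow to the right and rows downward; lengths in mm; the calibration is good to about 2 mm. A picture is of the moment at which its call begins. There is no depth.
- order.finish_job(): hands the job in; it is judged then, once.
The state is a dict: "t": time; "qpos": joint angles; "qd": joint speeds; "tau": joint torques, N m; "tool_pos": TCP position; "eef_rot": TCP orientation; "ft_force": force on the tool from outside, world axes, zero at the start; "torque": the same for the moment, N m; "width": opening from 0.0 (shut) to 1.0 (fully open); "gripper_force": force on a finger pad.
Only numpy, scipy, OpenCV 4.12 (cv2) and the standard library are available. Lean on these libraries where they do the work, as an engineer would, in place of code of your own. Each camera call takes 0.05 s, during which the arm holds its last target. There are 200 camera calls.

TASK

Put the clean grinding cup back on the spice grinder: stand it in the bayonet collar with its two lugs in the two entry gaps, push it down against the spring, turn it clockwise (seen from above) under the ledge until it comes up against the stop, then let it go so that the spring lifts it into the locking notches. The plastic lugs break if they are forced, so feel for the gaps and for the stop with light pressure. Leave the other things on the worktop standing where they are.

Things in the scene. Friction and masses are not known exactly. Their poses are not given: they have to be found in the camera images.
- cup: Grinding cup, 0.2 to 0.33 kg, closed end up: steel cylinder 58 mm in diameter, 95 mm high, with a black plastic band round its lowest 19 mm. Origin: centre of the underside, z up. Two black lugs stand out from the band at its own +x and -x; they are alike, so half a turn makes no difference. The bottom edge is chamfered over 3.5 mm. Grip it round the steel, 45 to 80 mm above the underside.
- cup_lug (a point): Tip of the cup's +x lug: 36 mm from the cup's axis, 4.5 mm above its underside. Each lug is 12 mm wide along the cup's y and spans 2 to 7 mm above the underside.
- grinder: Motor base of the spice grinder, fixed: round steel housing with black bands, 106 mm in diameter at the foot, 85 mm high to its deck, round start button at the front (its own -x side). Origin: centre of its underside, z up. On the deck stands the black bayonet collar, 84 mm outside diameter, 20 mm high, bore 60.4 mm, with a spring plate inside.
- collar_mouth (a point): Centre of the collar's top face, 105 mm above the grinder's origin. Two entry gaps, 15 mm wide at the bore, flaring outward, cut the collar opposite one another, nominally at +75 and -105 degrees (anticlockwise seen from above) from the grinder's x axis. The collar lifts out for washing and has been pressed back firmly up to 20 degrees askew either way; no pose shows it: feel for the gaps or look.
- spring_seat (a point): Collar axis, 97 mm above the grinder's origin: the cup's underside rests here on the spring plate when the lugs have dropped 6 mm into the gaps (beside the gaps they stand on the collar, underside at 103 mm). The plate pushes back with 5 N at first, 0.7 N more per mm. Underside below 88 mm (over 11.3 N) the lugs clear the ledge and the cup can turn; it bottoms hard at 85 mm (13.4 N).
- lock_seat (a point): Collar axis, 92 mm above the grinder's origin: the cup's underside when locked. Pushed down, the cup turns only clockwise seen from above: 75 degrees from mid gap to mid notch, and a solid stop 4 degrees beyond. Let go there, the spring lifts it 4 to 7 mm to here and the notches hold it. Locked, the lugs lie along the grinder's x axis, within the collar's 20 degrees and 4 degrees of play.
- mustard_tin: Bystander: round food tin 57 mm in diameter, 72 mm high; origin at the centre of its underside.
- garlic: Bystander: garlic bulb, about 60 mm; origin at its underside.
- salt_shaker: Bystander: glass salt shaker 43 mm in diameter, 78 mm high; origin at the centre of its underside.
- pepper_mill: Bystander: dark wooden pepper mill 58 mm in diameter, 170 mm high; origin at the centre of its underside.
- honey_jar: Bystander: honey jar, 66 by 72 mm, 102 mm high; origin at the centre of its underside.
- mug: Bystander: mug 86 mm in diameter with a handle, 99 mm high; origin at the centre of its underside.
- spoon: Bystander: flat steel measuring spoon 160 mm long, lying on the worktop; origin at the middle of its underside.

How it is judged (in metres and radians):
On the way, in this order (a step that is already met when the one before it is completed fails the run):
1. the lugs are in the entry gaps and the cup is pushed down against the spring (z of cup in the frame of grinder below 0.0905 m and horizontal distance between cup and collar_mouth below 0.005 m), for 0.05 s.
2. the pushed-down cup is turned to the locked position (z of cup in the frame of grinder below 0.094 m and horizontal distance between cup and collar_mouth below 0.005 m and angle between the x axis of cup and the x axis of grinder, either way round below 0.47 rad), for 0.05 s.
At the end, for the whole second after the job is handed in: The cup stands upright (within 3.5 degrees) and at rest in the collar, centred within 4 mm, its lugs within 27 degrees of the grinder's front-to-back line, and lifted by the spring into the locking notches: its underside is 90.5 to 94 mm above the grinder's origin (z of cup in the frame of grinder between 0.0905 and 0.094 m and horizontal distance between cup and collar_mouth below 0.004 m and angle between the x axis of cup and the x axis of grinder, either way round below 0.47 rad and angle between cup's own z axis and vertical below 0.06 rad and linear speed of cup below 0.02 m/s); the robot touches nothing.
It fails at once if the cup is forced: more than 50 N between cup and grinder (contact force between cup and grinder above 50 N).
It fails at once if a bystander is knocked over or shifted by more than 30 mm (distance of any of mustard_tin, garlic, salt_shaker, pepper_mill, honey_jar, mug, spoon from where it was at the start of the episode above 0.03 m or angle between any of mustard_tin, salt_shaker, pepper_mill, honey_jar, mug's own z axis and vertical above 0.6 rad).
It also fails if it takes over 72 s, if anything falls off the work surface, if the arm or the gripper's body presses on something with over 40 N, if the wrist force passes 120 N, or if a joint passes its speed limit or range.

## Working session

There is one attempt and no reset: what is moved stays moved. The work goes in short steps, Python scripts to look and compute and a tool call to move; the robot and the scene stay as the last step left them, time stands still between calls to the robot, and variables do not carry over. Pictures are saved under pics/ and viewed, at most 10 in all, crops included, and the job is handed in when it is done.

Besides the shell and the picture viewer there is one more tool, called by a JSON object that holds its "fn" and its "kwargs". arm_command: Moves the arm, as the interface text tells. Its arguments: {"type":"object","properties":{"motion":{"type":"string"},"newtons":{"type":"number"}},"required":["motion"]}

```bash
mkdir -p pics
cat > h.py <<'E'
import numpy as np, cv2
from scipy.spatial.transform import Rotation as R
from bench import ctrl, snapshot, order
def cam(s):
    h=s["pixels"].shape[0]; f=h/2/np.tan(np.radians(s["vfov"])/2)
    K=np.array([[f,0,s["cx"]],[0,f,s["cy"]],[0,0,1.]])
    return K,np.array(s["distortion"],float),R.from_quat(s["orientation"]).as_matrix(),np.array(s["xyz"],float)
def onplane(s,px,z):
    K,D,M,o=cam(s)
    p=cv2.undistortPoints(np.array(px,float).reshape(-1,1,2),K,D).reshape(-1,2)
    d=np.c_[p,np.ones(len(p))]@M.T
    return o+d*((z-o[2])/d[:,2])[:,None]
def proj(s,P):
    K,D,M,o=cam(s)
    return cv2.projectPoints((np.array(P,float).reshape(-1,3)-o)@M,np.zeros(3),np.zeros(3),K,D)[0].reshape(-1,2)
def save(s,n,crop=None,sc=1):
    p=s["pixels"]
    if crop: p=p[crop[1]:crop[3],crop[0]:crop[2]]
    cv2.imwrite("pics/"+n,cv2.resize(p[:,:,::-1],None,fx=sc,fy=sc,interpolation=cv2.INTER_CUBIC))
E
python3 - <<'E'
from h import *
for n in("scene","top"):
    s=snapshot(n); save(s,n+"1.png",sc=1.4); print(n,s["vfov"],s["xyz"],cam(s)[2].round(3).tolist(),s["distortion"])
    np.save(n+"1.npy",s,allow_pickle=True)
o=ctrl.observe(); print(o)
E
```

```text
scene 43.62818730158816 [-484.9588312  -592.12646298  806.63178097] [[0.528, -0.427, 0.734], [-0.849, -0.257, 0.462], [-0.009, -0.867, -0.498]] [-0.16456902  0.          0.          0.          0.        ]
top 46.47223099311206 [ 381.46891524   27.46268341 1216.27261675] [[-0.025, -0.988, 0.156], [-1.0, 0.027, 0.012], [-0.017, -0.155, -0.988]] [-0.14788057  0.          0.          0.          0.        ]
{'t': 0.1, 'qpos': array([ 1.17598645e+00,  3.20243387e-01,  1.56557080e+00, -2.63250593e-06,
        1.25738179e+00, -2.00656118e-02]), 'qd': array([-0.00094433, -0.00132639, -0.00376407, -0.00089185,  0.00110689,
       -0.00071471]), 'tau': array([ 1.20977766e-03, -4.13338137e+01, -2.32507968e+01,  7.28898891e-02,
        4.22875502e-02, -6.26549922e-05]), 'tool_pos': array([210.33718255, 534.67911256, 224.19013213]), 'eef_rot': array([ 1.86277208e-01,  9.82496900e-01, -7.84733469e-04, -1.63879887e-04]), 'ft_force': array([0.5993011 , 0.15696355, 1.07630646]), 'torque': array([-0.05454952, -0.00245178,  0.01209741]), 'gripper_force': 0.0, 'width': 1.003304425196594}
```

View pics/scene1.png

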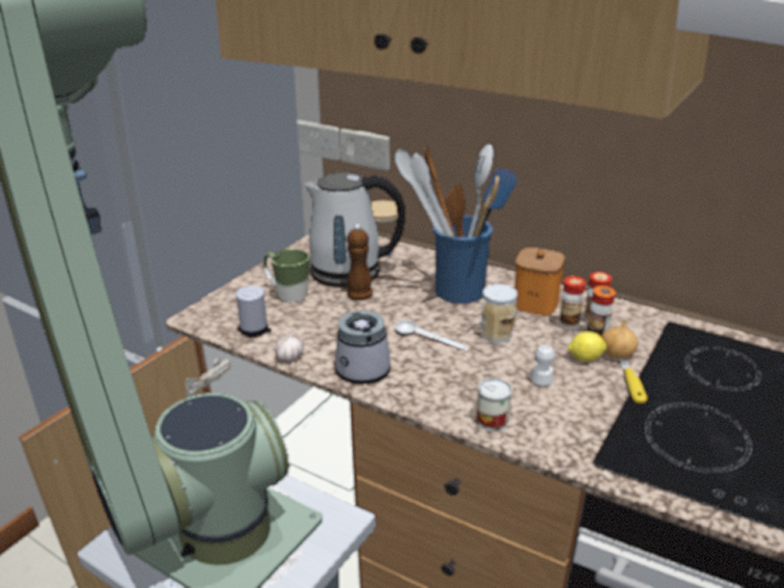

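View pics/top1.png

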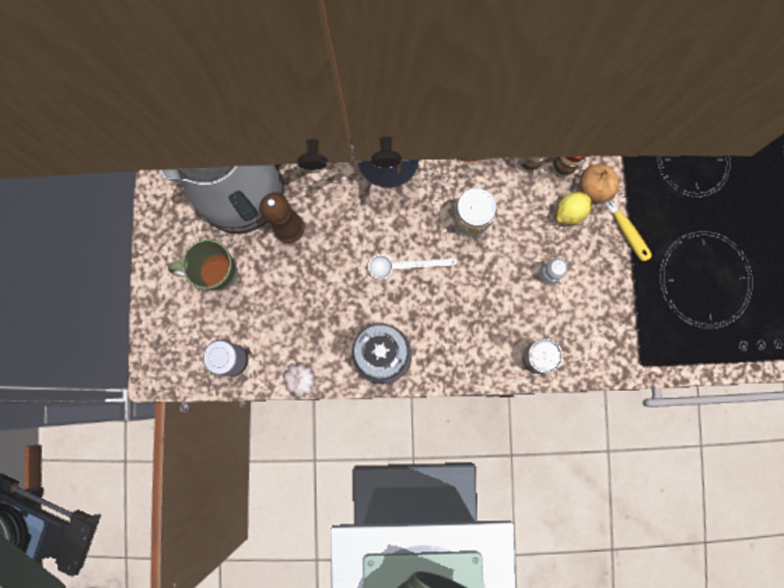

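The scene view shows the cup at about (252,310) (lilac steel, black band, lug near (265,328)). The grinder is at (362,345) and the garlic at (289,348). In the top view the cup is at (224,358) and the grinder at (381,352), with the collar ring visible.

Run:
```python
from h import *
t=np.load("top1.npy",allow_pickle=True).item(); s=np.load("scene1.npy",allow_pickle=True).item()
def c(s,x,y,w,h,W=390): return cv2.resize(s["pixels"][y:y+h,x:x+w,::-1],(W,290),interpolation=cv2.INTER_CUBIC)
a=np.hstack([c(t,130,227,67,50),c(t,239,227,67,50)])
b=np.hstack([c(s,150,195,67,50),c(s,225,215,75,56)])
cv2.imwrite("pics/z1.png",np.vstack([a,b]))
```

```text
(no output)
```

View pics/z1.png

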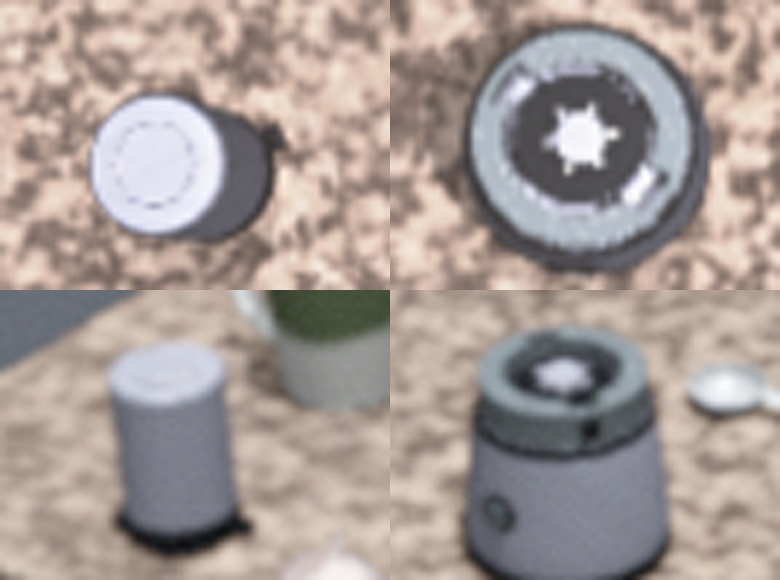

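Run:
```python
from h import *
t=np.load("top1.npy",allow_pickle=True).item(); s=np.load("scene1.npy",allow_pickle=True).item()
def cl(s,org,sc,pts): return [((x+.5)/sc-.5+org[0],(y+.5)/sc-.5+org[1]) for x,y in pts]
sx=390/67
# masks at 6x
def fit(s,box,cond,z,nm):
    x,y,w,h=box; im=cv2.resize(s["pixels"][y:y+h,x:x+w],None,fx=6,fy=6,interpolation=cv2.INTER_CUBIC).astype(int)
    m=cond(im).astype(np.uint8)*255; m=cv2.morphologyEx(cv2.morphologyEx(m,cv2.MORPH_CLOSE,np.ones((9,9))),cv2.MORPH_OPEN,np.ones((9,9)))
    c=max(cv2.findContours(m,cv2.RETR_EXTERNAL,cv2.CHAIN_APPROX_NONE)[0],key=cv2.contourArea)
    c=cv2.convexHull(c).reshape(-1,2); P=onplane(s,cl(s,(x,y),6,c),z)[:,:2].astype(np.float32)
    (a,b),ax,_=cv2.fitEllipse(P); print(nm,round(a,1),round(b,1),np.round(ax,1))
    return m
m1=fit(t,(130,227,67,50),lambda i:(i[...,2]>175)&(i[...,2]>i[...,0]+8),95,"cup top disc(58)")
m2=fit(t,(239,227,67,50),lambda i:(i[...,2]>i[...,0]+4)&(i.sum(-1)>330),105,"collar(84)")
cv2.imwrite("pics/m.png",np.hstack([m1,m2]))
# click estimates
print("cup click",onplane(t,cl(t,(130,227),sx,[(157.5,165)]),95), onplane(t,cl(t,(130,227),sx,[(91,165),(224,165),(157,94),(157,236)]),95)[:,:2].round(1).tolist())
print("cup bot-lug top",onplane(t,cl(t,(130,227),sx,[(281,140)]),4.5))
print("lugs scene",onplane(s,cl(s,(150,195),sx,[(117,521),(250,525)]-np.array([0,290])),4.5))
print("cup disc scene",onplane(s,cl(s,(150,195),sx,[(167,373-290)]),95))
print("gaps",onplane(t,cl(t,(239,227),sx,[(517-390,85),(640-390,185)]),[105]))
print("collar ext",onplane(t,cl(t,(239,227),sx,[(471-390,138),(693-390,138),(582-390,27),(582-390,250)]),105)[:,:2].round(1).tolist())
print("hub",onplane(t,cl(t,(239,227),sx,[(580-390,137)]),97))
k=5.2
print("collar scene",onplane(s,cl(s,(225,215),k,[(565-390,375-290)]),105), onplane(s,cl(s,(225,215),k,[(590-390,428-290)]),95))
print("button",onplane(s,cl(s,(225,215),k,[(497-390,513-290)]),[40]))
# other things
for n,p,z in[("garlic",(299,378),30),("mug",(208,265),99)]: print(n,onplane(t,[(p[0]/1.4,p[1]/1.4)],z)[0].round())
```

```text
cup top disc(58) 444.5 327.8 [54.4 54.6]
collar(84) 448.1 60.6 [86.3 87.3]
cup click [[444.41491704 327.35411524  95.        ]] [[444.9, 354.5], [443.9, 300.3], [472.8, 327.8], [416.2, 327.4]]
cup bot-lug top [[459.21600915 297.48018587   4.5       ]]
lugs scene [[430.26120372 359.62233155   4.5       ]
 [462.31080583 299.88270345   4.5       ]]
cup disc scene [[440.3087673  322.63806414  95.        ]]
gaps [[470.01576611  85.19451851 105.        ]
 [429.79882686  38.11301931 105.        ]]
collar ext [[449.7, 103.6], [447.5, 17.0], [492.1, 59.2], [405.2, 61.3]]
hub [[449.55746678  61.26273945  97.        ]]
collar scene [[445.7412824   56.69829821 105.        ]] [[425.06215285  28.72212079  95.        ]]
button [[407.07713173  73.47318825  40.        ]]
garlic [409. 204.  30.]
mug [599. 348.  99.]
```

Top view: the cup axis is about (444, 327.5) with its lugs at −63°. The collar is about (448.2, 60.5) with its gaps at about 51° in world. I'll go above the cup first.

{"fn": "arm_command", "kwargs": {"motion": "0 0 0 -36 -13 0 100;0 0 0 -37 -14 0 100;0 0 0 -37 -14 0 100;0 0 0 -37 -14 0 100;0 0 0 -37 -13 0 100", "newtons": 5}}

```text
t: 0.72
tool_pos: [357.5, 403.3, 224.6]
eef_rot: [0.186, 0.983, -0.0, -0.0]
ft_force: [1.0, 1.1, -0.2]
width: 1.001
gripper_force: 0.0
```

{"fn": "arm_command", "kwargs": {"motion": "0 0 0 -37 -13 0 100;0 0 0 -37 -14 0 100;0 0 0 -35.5 -13.2 0 100;0 0 0 0 0 0 100;0 0 0 0 0 0 100"}}

```text
t: 1.35
tool_pos: [443.5, 327.1, 224.6]
eef_rot: [0.186, 0.982, -0.0, -0.001]
ft_force: [-0.5, -0.2, -0.7]
width: 0.999
gripper_force: 0.0
```

```bash
cat >> h.py <<'E'
def yaw():
    o=ctrl.observe(); M=R.from_quat(o["eef_rot"]).as_matrix(); return np.degrees(np.arctan2(M[1,1],M[0,1])),M,o
def togo(xyz):
    y,M,o=yaw(); print("t",round(o["t"],2),"tcp",o["tool_pos"].round(1),"yaw",round(y,2),"tilt",(M[:,2]).round(4),"F",o["ft_force"].round(1),"T",o["torque"].round(2),"w",round(o["width"]*91,1),"togo",(M.T@(np.array(xyz)-o["tool_pos"])).round(1),"q6",o["qpos"][5].round(2))
E
python3 - <<'E'
from h import *
togo([444,327.5,56])
s=snapshot("top"); save(s,"t2.png",(100,170,240,290),5)
E
```

```text
t 1.35 tcp [443.5 327.1 224.6] yaw 68.51 tilt [-0.0011  0.     -1.    ] F [-0.5 -0.2 -0.7] T [0.02 0.   0.02] w 90.9 togo [ -0.5   0.6 168.6] q6 -0.58
```

View pics/t2.png

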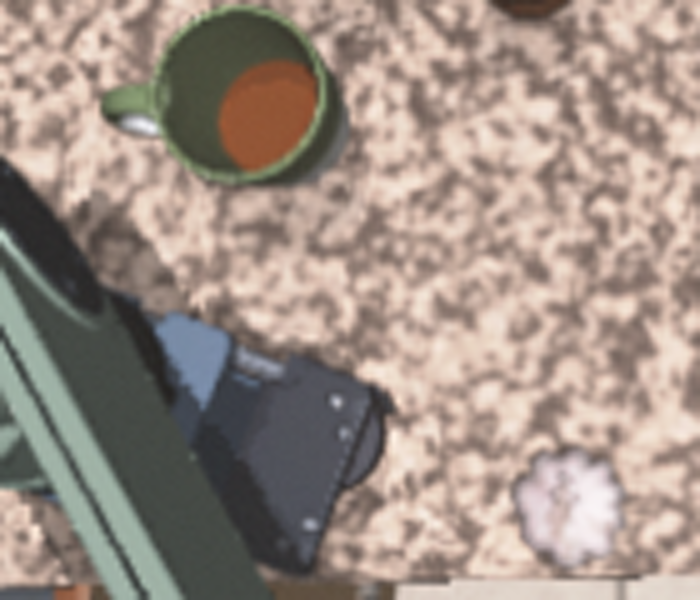

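The gripper is over the cup, with the band edge visible at (365,440) and the lug at (385,400). The mug and garlic are clear, so I'll descend and do the centring pinch.

{"fn": "arm_command", "kwargs": {"motion": "0 0 0 0 0 40 100;0 0 0 0 0 40 100;0 0 0 0 0 40 100;0 0 0 0 0 30 100;0 0 0 -0.5 0.5 18.5 100"}}

```text
t: 2.02
tool_pos: [443.0, 327.7, 54.9]
eef_rot: [0.185, 0.983, -0.001, -0.001]
ft_force: [0.3, -0.3, 0.5]
width: 1.004
gripper_force: 0.0
```

{"fn": "arm_command", "kwargs": {"motion": "0 0 0 0 0 0 55;0 0 0 0 0 0 55;0 0 0 0 0 0 55;0 0 0 0 0 0 55;0 0 0 0 0 0 55", "newtons": 5}}

```text
t: 2.65
tool_pos: [445.4, 328.1, 57.5]
eef_rot: [0.186, 0.982, 0.001, 0.001]
ft_force: [-0.2, 2.6, 5.2]
width: 0.636
gripper_force: 5.0
```

{"fn": "arm_command", "kwargs": {"motion": "0 0 0 0 0 0 55;0 0 0 0 0 0 55;0 0 0 0 0 0 55;0 0 0 0 0 0 100;0 0 0 0 0 0 100"}}

```text
t: 3.28
tool_pos: [444.0, 326.4, 55.8]
eef_rot: [0.186, 0.983, -0.001, -0.001]
ft_force: [0.3, -0.2, 1.0]
width: 0.822
gripper_force: 0.0
```

{"fn": "arm_command", "kwargs": {"motion": "0 0 0 0 0 0 100;0 0 -0.17 0 0 0 100;0 0 -0.175 0 0 0 100;0 0 -0.175 0 0 0 100;0 0 -0.175 0 0 0 100"}}

```text
t: 3.9
tool_pos: [444.4, 326.9, 56.1]
eef_rot: [-0.162, 0.987, -0.0, -0.0]
ft_force: [-0.5, -0.8, 1.4]
width: 1.002
gripper_force: 0.0
```

{"fn": "arm_command", "kwargs": {"motion": "0 0 -0.175 0 0 0 100;0 0 -0.175 0 0 0 100;0 0 -0.175 0 0 0 100;0 0 -0.175 0 0 0 100;0 0 -0.175 0 0 0 100"}}

```text
t: 4.53
tool_pos: [444.4, 327.0, 56.2]
eef_rot: [-0.565, 0.825, -0.0, -0.0]
ft_force: [0.2, -0.6, 0.6]
width: 1.002
gripper_force: 0.0
```

{"fn": "arm_command", "kwargs": {"motion": "0 0 0 0 0 0 55;0 0 0 0 0 0 55;0 0 0 0 0 0 55;0 0 0 0 0 0 55;0 0 0 0 0 0 55", "newtons": 30}}

```text
t: 5.15
tool_pos: [444.7, 327.2, 56.5]
eef_rot: [-0.563, 0.827, -0.0, 0.0]
ft_force: [0.6, -0.4, -0.6]
width: 0.633
gripper_force: 30.0
```

Run:
```python
from h import *
togo([444,327.5,120])
s=snapshot("scene"); save(s,"s3.png",(130,130,310,265),4)
```

```text
t 5.15 tcp [444.7 327.2  56.5] yaw 158.46 tilt [ 1.e-04  1.e-04 -1.e+00] F [ 0.6 -0.4 -0.6] T [ 0.06  0.09 -0.05] w 57.6 togo [  0.    0.8 -63.5] q6 -2.15
```

View pics/s3.png

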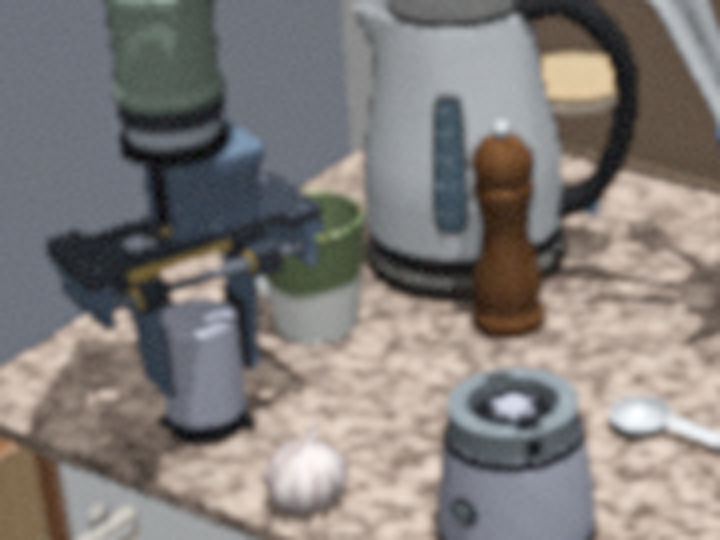

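Cup is held, with lugs at (248,420) and (165,425) pointing as before; garlic at (305,475) and mug are clear. Lift, carry over the collar, turn.

{"fn": "arm_command", "kwargs": {"motion": "0 0 0 0 0 -20 55;0 0 0 0 0 -35 55;0 0 0 0 0 -40 55;0 0 0 0 0 -35 55;0 0 0 0 0 -20 55"}}

```text
t: 5.82
tool_pos: [444.9, 327.4, 208.1]
eef_rot: [-0.563, 0.827, 0.0, 0.001]
ft_force: [0.5, 0.8, -2.6]
width: 0.633
gripper_force: 30.0
```

{"fn": "arm_command", "kwargs": {"motion": "0 0 0 20 -8.4 0 55;0 0 0 37 -15 0 55;0 0 0 40 -16 0 55;0 0 0 40 -16 0 55;0 0 0 40 -16 0 55"}}

```text
t: 6.45
tool_pos: [444.5, 133.7, 204.9]
eef_rot: [-0.563, 0.827, 0.0, -0.002]
ft_force: [0.7, 0.2, -2.0]
width: 0.634
gripper_force: 30.0
```

{"fn": "arm_command", "kwargs": {"motion": "0 0 0 40 -17 0 55;0 0 0 30 -13 0 55;0 0 0.05 0 0 0 55;0 0 0.16 0 0 0 55;0 0 0.16 0 0 0 55"}}

```text
t: 7.08
tool_pos: [443.6, 79.1, 205.2]
eef_rot: [-0.388, 0.922, -0.014, -0.004]
ft_force: [-1.2, 0.1, -2.0]
width: 0.633
gripper_force: 30.0
```

{"fn": "arm_command", "kwargs": {"motion": "0 0 0.16 0 0 0 55;0 0 0.16 0 0 0 55;0 0 0.16 0 0 0 55;0 0 0.16 0 0 0 55;0 0 0.142 0 0 0 55"}}

```text
t: 7.7
tool_pos: [443.6, 79.2, 205.1]
eef_rot: [-0.007, 1.0, -0.014, 0.002]
ft_force: [-0.2, -0.3, -2.0]
width: 0.632
gripper_force: 30.0
```

Run:
```python
from h import *
togo([448.2,60,165])
t=snapshot("top"); s=snapshot("scene"); np.save("t4.npy",t,allow_pickle=True);np.save("s4.npy",s,allow_pickle=True)
def c(s,x,y,w,h): return cv2.resize(s["pixels"][y:y+h,x:x+w,::-1],(400,500),interpolation=cv2.INTER_CUBIC)
cv2.imwrite("pics/z4.png",np.hstack([c(t,233,205,80,100),c(s,225,180,72,90)]))
```

```text
t 7.7 tcp [443.6  79.2 205.1] yaw 90.85 tilt [ 0.0033 -0.0283 -0.9996] F [-0.2 -0.3 -2. ] T [ 0.11  0.05 -0.02] w 57.5 togo [ -4.2 -18.1  40.7] q6 -1.4
```

View pics/z4.png

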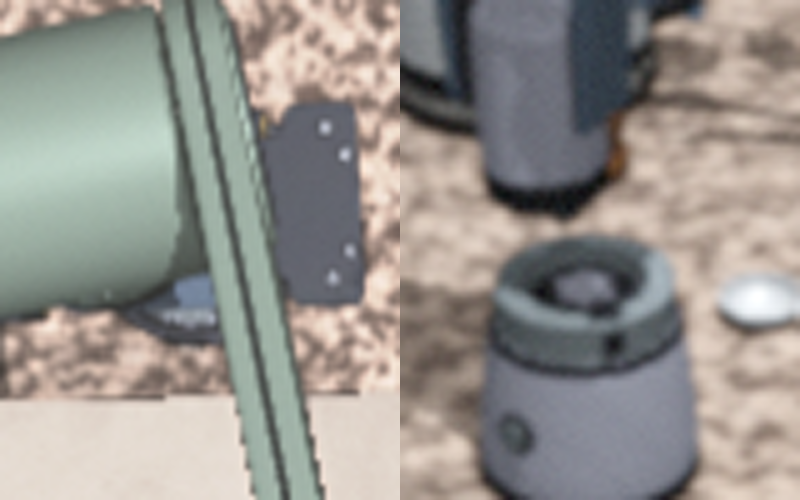

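The carry stopped 19 mm short and left a 1.6° tilt, because one row was speed-limited. Lug faces the camera at (560,208) and the near gap shows at (612,342). Correcting both.

{"fn": "arm_command", "kwargs": {"motion": "-0.028 0.003 -0.02 0 0 0 55;0 0 0 -2.2 -9 0 55;0 0 0 -2.2 -9 0 55;0 0 0 0 0 0 55;0 0 0 0 0 0 55"}}

```text
t: 8.43
tool_pos: [449.7, 61.4, 206.1]
eef_rot: [-0.019, 1.0, 0.0, 0.001]
ft_force: [0.1, -0.2, -1.9]
width: 0.633
gripper_force: 30.0
```

Run:
```python
from h import *
y,M,o=yaw(); togo([448.2,60,165]); print("tiltfix tool", (M.T@np.cross(M[:,2],[0,0,-1])).round(4))
s=snapshot("scene"); save(s,"s5.png",(225,180,297,240),8)
np.save("s5.npy",s,allow_pickle=True)
u=o["tool_pos"][2]-56.4
for a in(-131,-129,-127): print(a,proj(s,[448.2+36*np.cos(np.radians(a)),60+36*np.sin(np.radians(a)),u+4.5]).round(1),proj(s,[448.2+42*np.cos(np.radians(a)),60+42*np.sin(np.radians(a)),97]).round(1))
```

```text
t 8.43 tcp [449.7  61.4 206.1] yaw 92.2 tilt [ 1.5e-03  1.0e-04 -1.0e+00] F [ 0.1 -0.2 -1.9] T [0.03 0.03 0.01] w 57.6 togo [ 1.6 -1.4 41.1] q6 -1.5
tiltfix tool [0.0001 0.0015 0.    ]
-131 [[261.  220.4]] [[262.2 241.3]]
-129 [[261.5 220.3]] [[262.8 241.2]]
-127 [[261.9 220.2]] [[263.3 241.1]]
```

View pics/s5.png

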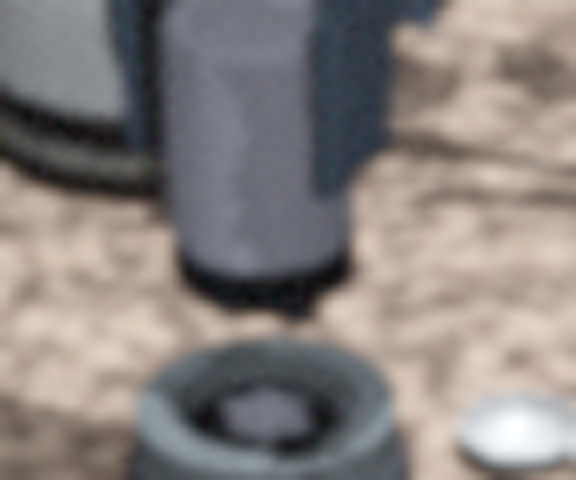

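Lug at px (261.2,218.6) and gap at (262.8,241.1): both about −130° in world, so nearly aligned. Descending to just above the collar, then feeling.

{"fn": "arm_command", "kwargs": {"motion": "0 0 0 1.2 -1.2 0 55;0 0.001 0 0 0 15 55;0 0 0 0 0 15 55;0 0 0 0 0 8 55;0 0 0 0 0 0 55"}}

```text
t: 9.1
tool_pos: [448.0, 60.2, 167.3]
eef_rot: [-0.019, 1.0, -0.0, -0.001]
ft_force: [0.3, 0.7, -2.2]
width: 0.633
gripper_force: 30.0
```

{"fn": "arm_command", "kwargs": {"motion": "0 0 0 0 0 0 55;0 0 0 0 0 1 55;0 0 0 0 0 1 55;0 0 0 0 0 1 55;0 0 0 0 0 0 55"}}

```text
t: 9.72
tool_pos: [448.6, 60.2, 165.1]
eef_rot: [-0.019, 1.0, 0.0, 0.0]
ft_force: [0.5, -1.0, -2.3]
width: 0.63
gripper_force: 30.0
```

```bash
python3 -c "
from h import *
togo([448.2,60,159.4])"
```

```text
t 9.72 tcp [448.6  60.2 165.1] yaw 92.2 tilt [ 6.e-04  0.e+00 -1.e+00] F [ 0.5 -1.  -2.3] T [-0.01  0.05 -0.01] w 57.4 togo [ 0.4 -0.2  5.7] q6 -1.5
```

{"fn": "arm_command", "kwargs": {"motion": "0 0 0 0 0 1.5 55;0 0 0 0 0 1.5 55;0 0 0 0 0 1 55;0 0 0 0 0 0 55"}}

```text
t: 10.22
tool_pos: [448.5, 60.2, 161.0]
eef_rot: [-0.019, 1.0, -0.0, 0.0]
ft_force: [-0.4, -0.5, -2.4]
width: 0.632
gripper_force: 30.0
```

{"fn": "arm_command", "kwargs": {"motion": "0 0 0 0 0 1 55;0 0 0 0 0 0.7 55;0 0 0 0 0 0 55"}}

```text
t: 10.6
tool_pos: [448.6, 60.2, 159.4]
eef_rot: [-0.019, 1.0, -0.0, 0.0]
ft_force: [0.3, 0.2, -2.5]
width: 0.63
gripper_force: 30.0
```

{"fn": "arm_command", "kwargs": {"motion": "0 0 0 0 0 0.7 55;0 0 0 0 0 0.5 55;0 0 0 0 0 0 55"}}

```text
t: 10.98
tool_pos: [448.5, 60.3, 158.1]
eef_rot: [-0.019, 1.0, 0.0, 0.0]
ft_force: [-0.6, -0.3, -3.0]
width: 0.631
gripper_force: 30.0
```

{"fn": "arm_command", "kwargs": {"motion": "0 0 0 0 0 0.7 55;0 0 0 0 0 0.6 55;0 0 0 0 0 0 55"}}

```text
t: 11.35
tool_pos: [448.6, 60.5, 157.2]
eef_rot: [-0.019, 1.0, 0.0, 0.0]
ft_force: [-1.3, 2.7, 1.7]
width: 0.634
gripper_force: 30.0
```

{"fn": "arm_command", "kwargs": {"motion": "0 0 0 0 0 0.7 55;0 0 0 0 0 0.6 55;0 0 0 0 0 0 55"}}

```text
t: 11.72
tool_pos: [448.5, 60.7, 155.5]
eef_rot: [-0.019, 1.0, 0.0, 0.0]
ft_force: [-0.4, 3.3, -1.5]
width: 0.632
gripper_force: 30.0
```

{"fn": "arm_command", "kwargs": {"motion": "0 0 0 0 0.5 0 55;0 0 0 0 0 0.7 55;0 0 0 0 0 0.7 55;0 0 0 0 0 0 55"}}

```text
t: 12.22
tool_pos: [448.5, 60.8, 154.2]
eef_rot: [-0.019, 1.0, 0.0, 0.0]
ft_force: [-1.1, 3.6, -0.6]
width: 0.632
gripper_force: 30.0
```

{"fn": "arm_command", "kwargs": {"motion": "0 0 0 0 0 1 55;0 0 0 0 0 1 55;0 0 0 0 0 0 55"}}

```text
t: 12.6
tool_pos: [448.7, 60.8, 152.7]
eef_rot: [-0.019, 1.0, 0.0, 0.001]
ft_force: [-2.5, 4.1, 4.9]
width: 0.628
gripper_force: 30.0
```

```bash
python3 -c "
from h import *
togo([448.5,60.5,143.5])"
```

```text
t 12.6 tcp [448.7  60.8 152.7] yaw 92.2 tilt [ 1.1e-03  2.0e-04 -1.0e+00] F [-2.5  4.1  4.9] T [0.8  0.5  0.01] w 57.2 togo [ 0.2 -0.3  9.2] q6 -1.5
```

{"fn": "arm_command", "kwargs": {"motion": "0 0 0 0.3 0.7 0 55;0 0 0 0 0 1.5 55;0 0 0 0 0 1.5 55;0 0 0 0 0 1 55;0 0 0 0 0 0 55"}}

```text
t: 13.22
tool_pos: [448.6, 60.9, 148.7]
eef_rot: [-0.02, 1.0, -0.001, 0.001]
ft_force: [-2.4, 0.6, 6.7]
width: 0.634
gripper_force: 30.0
```

{"fn": "arm_command", "kwargs": {"motion": "0 0 0 0 0 1.5 55;0 0 0 0 0 1.5 55;0 0 0 0 0 0 55"}}

```text
t: 13.6
tool_pos: [448.7, 60.9, 146.0]
eef_rot: [-0.019, 1.0, -0.001, 0.001]
ft_force: [-2.1, 0.8, 7.0]
width: 0.63
gripper_force: 30.0
```

{"fn": "arm_command", "kwargs": {"motion": "0 0 0 0.3 0 1 55;0 0 0 0 0 1 55;0 0 0 0 0 0.7 55;0 0 0 0 0 0 55"}}

```text
t: 14.1
tool_pos: [448.7, 60.9, 143.6]
eef_rot: [-0.02, 1.0, -0.001, 0.001]
ft_force: [-3.6, 2.1, 10.8]
width: 0.627
gripper_force: 30.0
```

```bash
python3 -c "
from h import *
togo([448.5,60.8,143.2])"
```

```text
t 14.1 tcp [448.7  60.9 143.6] yaw 92.24 tilt [ 0.0027 -0.001  -1.    ] F [-3.6  2.1 10.8] T [ 0.27  0.61 -0.  ] w 57.0 togo [ 0.2 -0.1  0.4] q6 -1.5
```

{"fn": "arm_command", "kwargs": {"motion": "0 0 0.04 0.3 0 0.2 55;0 0 0.06 0 0 0 55;0 0 0.08 0 0 0 55;0 0 0.08 0 0 0 55;0 0 0 0 0 0 55"}}

```text
t: 14.72
tool_pos: [449.1, 61.5, 143.6]
eef_rot: [0.111, 0.994, 0.0, 0.002]
ft_force: [-1.8, 2.0, 9.1]
width: 0.634
gripper_force: 30.0
```

```bash
python3 -c "
from h import *
togo([448.5,60.8,143.2])"
```

```text
t 14.72 tcp [449.1  61.5 143.6] yaw 77.28 tilt [ 4.5e-03  3.0e-04 -1.0e+00] F [-1.8  2.   9.1] T [ 0.6   0.32 -0.17] w 57.7 togo [ 0.5 -0.9  0.4] q6 -1.24
```

{"fn": "arm_command", "kwargs": {"motion": "0 0 0.09 0 0 0 55;0 0 0.09 0 0 0 55;0 0 0.09 0 0 0 55;0 0 0.08 0 0 0 55;0 0 0 0 0 0 55"}}

```text
t: 15.35
tool_pos: [449.2, 61.8, 143.6]
eef_rot: [0.282, 0.959, 0.001, 0.002]
ft_force: [-1.2, 2.9, 9.2]
width: 0.634
gripper_force: 30.0
```

{"fn": "arm_command", "kwargs": {"motion": "0 0 0.09 0 0 0 55;0 0 0.09 0 0 0 55;0 0 0.09 0 0 0 55;0 0 0.08 0 0 0 55;0 0 0 0 0 0 55"}}

```text
t: 15.98
tool_pos: [449.5, 62.0, 143.7]
eef_rot: [0.445, 0.896, 0.002, 0.002]
ft_force: [-1.1, 4.9, 9.3]
width: 0.631
gripper_force: 30.0
```

```bash
python3 -c "
from h import *
togo([448.5,60.8,143.2])"
```

```text
t 15.97 tcp [449.5  62.  143.7] yaw 37.15 tilt [ 0.0053  0.0014 -1.    ] F [-1.1  4.9  9.3] T [ 0.85  0.3  -0.05] w 57.5 togo [-0.4 -1.5  0.5] q6 -0.54
```

{"fn": "arm_command", "kwargs": {"motion": "0 0 0.07 0.4 0.2 0 55;0 0 0.07 0 0 0 55;0 0 0.07 0 0 0 55;0 0 0.05 0 0 0 55;0 0 0 0 0 0 55"}}

```text
t: 16.6
tool_pos: [449.8, 62.3, 143.8]
eef_rot: [0.557, 0.83, 0.002, 0.002]
ft_force: [0.5, 3.2, 9.8]
width: 0.63
gripper_force: 30.0
```

```bash
python3 -c "
from h import *
togo([448.5,60.8,143.2])"
```

```text
t 16.6 tcp [449.8  62.3 143.8] yaw 22.29 tilt [ 6.2e-03  9.0e-04 -1.0e+00] F [0.5 3.2 9.8] T [ 0.64  0.21 -0.07] w 57.3 togo [-0.9 -1.8  0.6] q6 -0.28
```

{"fn": "arm_command", "kwargs": {"motion": "0 0 0.04 0 0 0 55;0 0 0.03 0 0 0 55;0 0 0 0 0 0 55"}}

```text
t: 16.98
tool_pos: [449.8, 62.2, 143.8]
eef_rot: [0.586, 0.811, 0.002, 0.002]
ft_force: [-0.2, 4.6, 9.4]
width: 0.634
gripper_force: 30.0
```

```bash
python3 -c "
from h import *
togo([448.5,60.8,143.2])"
```

```text
t 16.98 tcp [449.8  62.2 143.8] yaw 18.3 tilt [ 6.2e-03  8.0e-04 -1.0e+00] F [-0.2  4.6  9.4] T [0.73 0.22 0.01] w 57.7 togo [-1.  -1.7  0.6] q6 -0.21
```

{"fn": "arm_command", "kwargs": {"motion": "0 0 0.03 0 0 0 55;0 0 0.02 0 0 0 55;0 0 0 0 0 0 55"}}

```text
t: 17.35
tool_pos: [449.8, 62.2, 143.8]
eef_rot: [0.606, 0.796, 0.002, 0.002]
ft_force: [-0.1, 2.8, 8.9]
width: 0.632
gripper_force: 30.0
```

```bash
python3 -c "
from h import *
togo([448.5,60.8,143.2])"
```

```text
t 17.35 tcp [449.8  62.2 143.8] yaw 15.44 tilt [ 6.3e-03  8.0e-04 -1.0e+00] F [-0.1  2.8  8.9] T [0.67 0.15 0.08] w 57.5 togo [-1.  -1.6  0.6] q6 -0.16
```

{"fn": "arm_command", "kwargs": {"motion": "0 0 0.03 0 0 0 55;0 0 0 0 0 0 55"}}

```text
t: 17.6
tool_pos: [449.8, 62.2, 143.8]
eef_rot: [0.618, 0.786, 0.002, 0.002]
ft_force: [-0.4, 4.5, 8.8]
width: 0.633
gripper_force: 30.0
```

```bash
python3 -c "
from h import *
togo([448.5,60.8,143.2])"
```

```text
t 17.6 tcp [449.8  62.2 143.8] yaw 13.72 tilt [ 6.3e-03  8.0e-04 -1.0e+00] F [-0.4  4.5  8.8] T [0.6  0.22 0.03] w 57.6 togo [-1.  -1.6  0.6] q6 -0.13
```

{"fn": "arm_command", "kwargs": {"motion": "0 0 0.03 0 0 0 55;0 0 0 0 0 0 55"}}

```text
t: 17.85
tool_pos: [449.9, 62.2, 143.8]
eef_rot: [0.629, 0.777, 0.002, 0.002]
ft_force: [-0.0, 2.4, 9.5]
width: 0.63
gripper_force: 30.0
```

```bash
python3 -c "
from h import *
togo([448.5,60.8,143.2])"
```

```text
t 17.85 tcp [449.9  62.2 143.8] yaw 12.0 tilt [ 6.4e-03  8.0e-04 -1.0e+00] F [-0.   2.4  9.5] T [0.64 0.17 0.04] w 57.3 togo [-1.1 -1.7  0.6] q6 -0.1
```

{"fn": "arm_command", "kwargs": {"motion": "0 0 0.03 0 0 0 55;0 0 0 0 0 0 55"}}

```text
t: 18.1
tool_pos: [450.1, 62.4, 143.8]
eef_rot: [0.641, 0.768, 0.003, 0.002]
ft_force: [0.5, 4.1, 9.6]
width: 0.632
gripper_force: 30.0
```

```bash
python3 -c "
from h import *
togo([448.5,60.8,143.2])"
```

```text
t 18.1 tcp [450.1  62.4 143.8] yaw 10.34 tilt [ 7.e-03  9.e-04 -1.e+00] F [0.5 4.1 9.6] T [0.76 0.11 0.34] w 57.5 togo [-1.3 -1.9  0.6] q6 -0.07
```

{"fn": "arm_command", "kwargs": {"motion": "0 0 0.02 0 0 0 55;0 0 0 0 0 0 55"}}

```text
t: 18.35
tool_pos: [450.2, 62.3, 143.8]
eef_rot: [0.647, 0.762, 0.002, 0.003]
ft_force: [0.4, 4.7, 8.9]
width: 0.63
gripper_force: 30.0
```

```bash
python3 -c "
from h import *
togo([448.5,60.8,143.2])
s=snapshot('scene'); save(s,'s6.png',(225,170,297,240),8)"
```

```text
t 18.35 tcp [450.2  62.3 143.8] yaw 9.3 tilt [ 7.2e-03  4.0e-04 -1.0e+00] F [0.4 4.7 8.9] T [0.79 0.03 0.86] w 57.3 togo [-1.2 -1.9  0.6] q6 -0.05
```

View pics/s6.png

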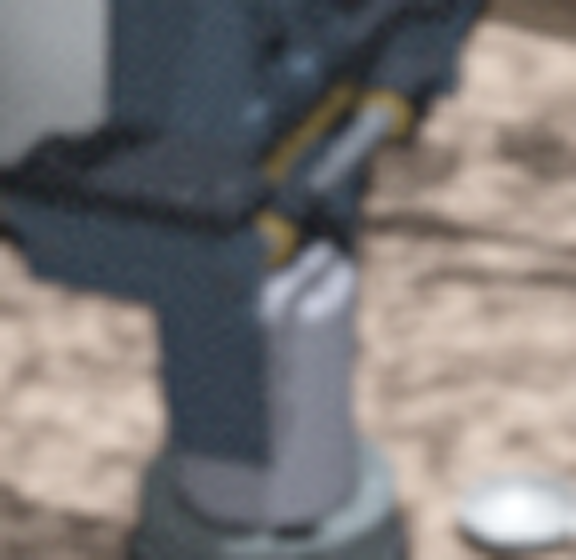

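Stop felt: Tz rose 0.04 → 0.34 → 0.86 N·m at about 82° of turn. The picture shows the cup upright in the collar with its rim at (270,520). I'll back off the wind-up and let the spring lift the cup.

{"fn": "arm_command", "kwargs": {"motion": "0 0 -0.04 0 0 0 55;0 0 0 0 0 -1 55;0 0 0 0 0 -1 55;0 0 0 0 0 -1 55;0 0 0 0 0 0 55"}}

```text
t: 19.02
tool_pos: [449.9, 62.2, 146.5]
eef_rot: [0.633, 0.774, 0.002, 0.002]
ft_force: [0.9, 3.6, 7.0]
width: 0.631
gripper_force: 30.0
```

{"fn": "arm_command", "kwargs": {"motion": "0 0 0 0 0 -1 55;0 0 0 0 0 -0.5 55;0 0 0 0 0 0 55"}}

```text
t: 19.4
tool_pos: [449.9, 62.1, 147.8]
eef_rot: [0.633, 0.774, 0.002, 0.002]
ft_force: [1.5, 3.5, 5.4]
width: 0.632
gripper_force: 30.0
```

```bash
python3 -c "
from h import *
togo([448.5,60.8,148.4])"
```

```text
t 19.4 tcp [449.9  62.1 147.8] yaw 11.43 tilt [ 6.2e-03  7.0e-04 -1.0e+00] F [1.5 3.5 5.4] T [ 0.65 -0.46  0.03] w 57.5 togo [-1.  -1.6 -0.7] q6 -0.09
```

{"fn": "arm_command", "kwargs": {"motion": "0 0 0 0 0 -0.6 55;0 0 0 0 0 -0.5 55;0 0 0 0 0 0 55"}}

```text
t: 19.77
tool_pos: [449.8, 62.1, 148.4]
eef_rot: [0.633, 0.774, 0.002, 0.002]
ft_force: [5.1, 4.1, 2.4]
width: 0.63
gripper_force: 30.0
```

{"fn": "arm_command", "kwargs": {"motion": "0 0 0 0 0 -0.5 55;0 0 0 0 0 0 55"}}

```text
t: 20.02
tool_pos: [449.8, 62.1, 148.4]
eef_rot: [0.633, 0.774, 0.002, 0.002]
ft_force: [4.5, 4.7, -1.3]
width: 0.631
gripper_force: 30.0
```

TCP stays at 148.4 (underside 92) while Fz drops to −1.3 N, so the notches hold it. Releasing.

{"fn": "arm_command", "kwargs": {"motion": "0 0 0 0 0 0 80;0 0 0 0 0 0 100;0 0 0 0 0 0 100;0 0 0 0 0 0 100;0 0 0 0 0 0 100"}}

```text
t: 20.65
tool_pos: [447.4, 61.7, 148.4]
eef_rot: [0.633, 0.774, 0.0, 0.0]
ft_force: [-0.6, -0.0, 0.1]
width: 0.999
gripper_force: 0.0
```

{"fn": "arm_command", "kwargs": {"motion": "0 0 0 0 0 -15 100;0 0 0 0 0 -25 100;0 0 0 0 0 -30 100;0 0 0 0 0 -30 100;0 0 0 0 0 -20 100"}}

```text
t: 21.28
tool_pos: [447.8, 61.8, 269.9]
eef_rot: [0.633, 0.774, 0.001, 0.001]
ft_force: [0.8, -0.2, 0.5]
width: 1.0
gripper_force: 0.0
```

Run:
```python
from h import *
togo([448.5,60.8,148.4])
s=snapshot('scene'); save(s,'s7.png',(160,130,330,270),4)
g=R.from_euler('z',0)
print(proj(s,[[449,61,187]]))
```

```text
t 21.27 tcp [447.8  61.8 269.9] yaw 11.42 tilt [ 2.5e-03  1.0e-04 -1.0e+00] F [ 0.8 -0.2  0.5] T [-0.11  0.08  0.  ] w 91.0 togo [ -1.1   0.2 121.5] q6 -0.09
[[256.59036473 201.64626162]]
```

View pics/s7.png

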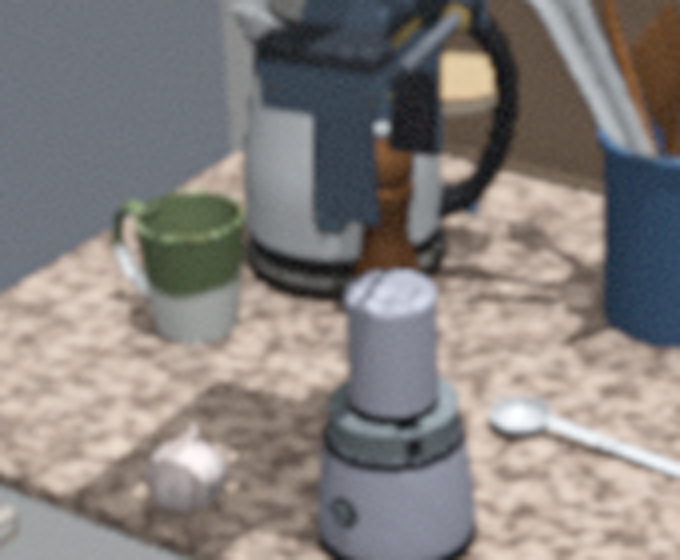

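The cup stands upright in the collar, top at px (257.6,201.9) against (256.6,201.6) predicted for locked. The hand is clear and the bystanders are in place.

```bash
python3 -c "
from bench import order
print(order.finish_job())"
```

```text
the job is handed in; nothing more can be done
None
```

I handed the job in at about 21 s of the 72 s allowed, with the cup locked in the collar: the stop was felt, the notches held at about 92 mm, and the bystanders in the last picture stood undisturbed; the judge returned no verdict.

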